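# Clamp a plaster mould in the screw press

## Task

Push the closed plaster mould gently along the press bed until it is fully home against the end stop, then turn the wing knob clockwise until the foot just touches the mould, and from there give it one quarter turn more. Do not bang or crush the plaster, do not disturb the other things on the bench, and leave the mould clamped with the gripper clear.

Things in the scene. Friction and masses are not known exactly. Their poses are not given: they have to be found in the camera images.
- press: Screw press fixed to the bench: steel bed with a grey gate-shaped frame over it. Origin on the bench right under the screw axis; z up, x along the bed from the open loading end (-x) to the end stop (+x). Bed plate: 12 mm thick, x -160 to 80 mm, y +-95 mm. Two guide rails 20 mm high on the bed, x -70 to 80 mm, inner faces at y = +-49 mm (4 mm play each side of the mould).
- stop_face (a point): Middle of the end stop's face at the far end of the bed, 65 mm beyond the screw axis and 29 mm above the bench; axes as the press. The stop is a steel bar across the bed, its top 46 mm above the bench. The mould's far face must rest on this face.
- crossbar_top (a point): Top of the grey crossbar on the screw axis, 142 mm above the bench; axes as the press. The bar spans x +-15 mm, y +-90 mm, z 122 to 142 mm, on posts 26 x 20 mm in section at y = +-80 mm. Nothing but the mould, the low rails and the stop stands over the bed elsewhere, so the loading end is open from above.
- foot_axis (a point): Fixed mark on the screw axis, 94 mm above the bench. Round steel foot, 48 mm across, hangs here under the crossbar. It sinks 16 mm per full clockwise knob turn, without turning. It starts 2.5 to 9.5 mm above the mould's top (differs each time, not measured). It is sprung: on touching it presses with 48 N, then 2.4 N more per mm of screw travel. Plaster crushes at 67 N (half a turn).
- mould_center (a point): Centre of the closed two-part mould: off-white plaster block, 130 (x) x 90 (y) x 70 mm high, about 0.85 kg, thin seam round its middle, dark pour hole on top near its -x end. Loose on the bed, far end already between the rails, 45 to 80 mm short of home (home: this point on the screw axis, within 4 mm). Push its -x face; it slides at 3 to 10 N, and over 35 N chips it.
- knob_grip (a point): Grip point of the steel wing knob on the crossbar, on the screw axis, 171 mm above the bench: middle of an upright flat bar 42 mm long (this point's x), 12 mm thick (y), 30 mm high. Clockwise from above (yaw decreasing) lowers the foot; the knob keeps its height and stays where left. Drag 0.19 N m either way; at touch a load of 0.12 N m adds within 15 degrees, 0.025 more over a quarter turn.
- mug: White plastic mug, 80 mm across, 85 mm high, standing beside the press; a bystander. Origin at the centre of its underside.
- brush: Brush with a wooden handle lying beside the press; a bystander.
- scraper: Spatula-like scraper lying on the bench; a bystander.
- half: Single plaster mould half, 100 x 120 x 30 mm, with small round pips on top; a bystander. Origin at the centre of its underside.
- jar: Clear plastic jar with a white lid, 72 mm across, 100 mm high; a bystander. Origin at the centre of its underside.
- cast: Small grey turned casting, 56 mm across and 90 mm high, standing on the bench; a bystander. Origin at the centre of its underside.
Things that resemble listed ones, but are neither listed nor needed, are in the scene too. What is shaped like the part that bears mould_center but brown or purple is not meant.

How it is judged (in metres and radians):
On the way, in this order (a step that is already met when the one before it is completed fails the run):
1. the mould is home against the end stop, before the foot touches it (x of mould_center in the frame of press above -0.004 m and contact force between press and mould below 1 N), for 0.2 s.
2. the foot bears on the mould (contact force between press and mould above 44 N), for 0.2 s.
At the end, for the whole second after the job is handed in: the mould's centre is within 4 mm of home along the bed, at rest, and the foot presses it with 54 to 62.2 N, which is a quarter turn after touching (60 to 130 degrees pass) (contact force between press and mould between 54 and 62.2 N and x of mould_center in the frame of press between -0.004 and 0.004 m and linear speed of mould below 0.01 m/s).
It fails at once if the plaster is crushed: the foot presses the mould with more than 67 N (contact force between press and mould above 67 N).
It fails at once if the robot pushes the mould with more than 35 N (contact force between any of the fingers, the arm and mould above 35 N).
It fails at once if a bystander is moved more than 30 mm (distance of any of mug, brush, scraper, half, jar, cast from where it was at the start of the episode above 0.03 m).
It also fails if it takes over 72 s, if anything falls off the work surface, if the arm or the gripper's body presses on something with over 40 N, if the wrist force passes 120 N, or if a joint passes its speed limit or range.

## Robot

A 6-joint arm with a two-finger parallel gripper is mounted at the origin on the work surface. World frame = base frame: x ahead of the robot, y to its left, z up, the work surface at z = 0. Lengths are in mm, angles in rad, forces in N, time in s.
With the tool pointing down it reaches from about 350 to 875 mm from the base axis. Payload 4.2 kg.
Tool frame: the origin (TCP) lies on the mounting face of the last link; the fingertips stand 173 mm ahead of it and the grasp point (between the pads) lies 155 mm ahead of it; z points along the fingers, y is the line along which they close (so a half turn about z gives the same grasp; the last joint's range is limited). The gripper opens to 85 mm and grips with 20 to 120 N. Pads are 22 mm wide; open, the fingers measure 114 mm over their backs; the gripper's body (76 mm by 85 mm) begins 54 mm behind the grasp point. The pads swing forward as they close: fully open they stand 13 mm farther back than shut.
Start: joints at [-0.882, 0.385, 0.008, 0, -1.194, -0.259], TCP at [260.443, -568.128, 404.712] pointing down, gripper open.
Joint ranges: [-3.14, 3.14], [-1.21, 2.06], [-1.07, 1.41], [-3.16, 2.05], [-2.99, -0.16], [-3.1, 3.1]. Speed limits (rad/s): [2.79, 2.79, 3.14, 3.14, 3.14, 3.14].

## Interface

Orientations are given as a unit quaternion [x, y, z, w].
In Python, from bench import arm gives the robot as it stands.
- The arm moves only by the tool carry_out, never from a script. Its argument "rows" is a list of rows, each a list of 7 numbers: the shift along the tool's x, y, z as a fraction of full scale, then the turn, a rotation vector about the tool's x, y, z as a fraction of full scale, then the opening, from -1 (shut) to 1 (fully open). A call has 1 to 12 rows; each row is the pose to reach, as a shift and turn from the pose commanded when the call began, along the tool's axes at that moment, turning the shorter way round; what a row does not reach only later rows make up. Full scale, the value 1, is 20 cm for a shift and pi rad for a turn. A row lasts 1/8 s, in which the tool goes at most 62.5 mm and 10.7 degrees, less where a joint would pass 70% of its speed; a pose out of reach is approached as far as the arm can. A call with a number of a shift or a turn outside -1 to 1 is refused whole. A call with a gripper value outside its range is refused whole. The fingers move at their own pace and stop on an object; the grip force is fixed at half the most. Time passes only in rows, so rows that repeat a pose let the fingers close. It gives the time, the measured TCP pose, the force, the opening and the grip force at its end, in the units of the state.
- arm.read_state(): the state, without advancing time (a new reading comes with each control period).
- arm.get_image(name): name is "side" or "top" or "wrist"; returns (picture, depth): 420x560x3 uint8, red, green, blue; 420x560 float32, mm along the optical axis (not along the pixel's ray), 0 where there is no reading.
- arm.calibration(name): a dict with "mtx" (3x3 intrinsics, pixels), "k1" (the pictures are not rectified: a ray, as slopes to the right and down, at radius r is drawn at 1 + k1 r^2 times it, then the intrinsics apply), "cam_to_world" (4x4, takes a point from camera to world coordinates). Camera axes: x right, y up, looking along -z (the intrinsics and any distortion apply to the point x, -y, -z); pixel columns grow to the right and rows downward; lengths in mm; the calibration is good to about 2 mm. A picture is of the moment at which its call begins: read the wrist's pose just before it. calibration takes no time and is no camera call; for the wrist camera it gives the pose at the moment of the call.
- arm.job_done(): hands the job in; it is judged then, once.
The state is a dict: "clock": time; "joints": joint angles; "joint_vel": joint speeds; "joint_efforts": joint torques, N m; "position": TCP position; "ee_rot": TCP orientation; "contact_force": force on the tool from outside, world axes, zero at the start; "wrist_torque": the same for the moment, N m; "gripper_width": finger opening in mm; "grasp_force": force on a finger pad.
Only numpy, scipy, OpenCV 4.12 (cv2) and the standard library are available. Lean on these libraries where they do the work, as an engineer would, in place of code of your own. Each camera call takes 0.05 s, during which the arm holds its last target. There are 200 camera calls.

## Working session

There is one attempt and no reset: what is moved stays moved. The work goes in short steps, Python scripts to look and compute and a tool call to move; the robot and the scene stay as the last step left them, time stands still between calls to the robot, and variables do not carry over. Pictures are saved under pics/ and viewed, at most 10 in all, crops included, and the job is handed in when it is done.

Besides the shell and the picture viewer there is one more tool, called after "Call:" by a JSON object that holds its "fn" and its "kwargs", one argument or row to a line. carry_out: Moves the arm, as the interface text tells. Its arguments: {"type":"object","properties":{"rows":{"type":"array"}},"required":["rows"]}

```bash
mkdir -p pics
cat > h.py <<'E'
import numpy as np, cv2, sys
sys.path.insert(0,'.')
from bench import arm
def cloud(name):
    cal=arm.calibration(name); im,d=arm.get_image(name)
    K=np.array(cal['mtx']);k1=cal['k1'];T=np.array(cal['cam_to_world'])
    v,u=np.mgrid[0:420,0:560].astype(np.float32)
    p=cv2.undistortPoints(np.stack([u.ravel(),v.ravel()],1)[:,None].astype(np.float64),K,np.array([k1,0,0,0.]))[:,0]
    z=d.ravel(); P=np.stack([p[:,0]*z,-p[:,1]*z,-z],1)
    W=P@T[:3,:3].T+T[:3,3]
    W[z==0]=np.nan
    return im,W.reshape(420,560,3)
E
python3 - <<'E'
from h import *
for n in ('top','side'):
    im,W=cloud(n); cv2.imwrite(f'pics/{n}.png',im[:,:,::-1]); np.savez(f'{n}.npz',im=im,W=W)
    print(n,np.array(arm.calibration(n)['cam_to_world']).round(3).tolist(),arm.calibration(n)['k1'])
    for v in range(60,420,60): print([tuple(np.nan_to_num(W[v,u]).round().astype(int)) for u in range(40,560,96)])
s=arm.read_state();print(s)
E
```

```text
top [[-0.001, 0.984, -0.179, 290.717], [-1.0, -0.001, 0.001, 12.039], [0.001, 0.179, 0.984, 1290.748], [0.0, 0.0, 0.0, 1.0]] 0.00015136094300771671
[(np.int64(1295), np.int64(1062), np.int64(-367)), (np.int64(1297), np.int64(626), np.int64(-371)), (np.int64(1013), np.int64(138), np.int64(98)), (np.int64(1300), np.int64(-253), np.int64(-376)), (np.int64(1023), np.int64(-501), np.int64(80)), (np.int64(1300), np.int64(-1136), np.int64(-377))]
[(np.int64(778), np.int64(708), np.int64(161)), (np.int64(848), np.int64(476), np.int64(-3)), (np.int64(846), np.int64(144), np.int64(0)), (np.int64(847), np.int64(-188), np.int64(-2)), (np.int64(811), np.int64(-486), np.int64(82)), (np.int64(1020), np.int64(-1122), np.int64(-406))]
[(np.int64(581), np.int64(666), np.int64(198)), (np.int64(634), np.int64(465), np.int64(-6)), (np.int64(612), np.int64(133), np.int64(79)), (np.int64(633), np.int64(-182), np.int64(-2)), (np.int64(633), np.int64(-506), np.int64(-4)), (np.int64(610), np.int64(-774), np.int64(80))]
[(np.int64(407), np.int64(633), np.int64(224)), (np.int64(431), np.int64(450), np.int64(2))
[... 2622 characters left out ...]
': array([-8.82397017e-01,  3.85484549e-01,  6.73472038e-03, -3.77938469e-04,
       -1.19401462e+00, -2.58594853e-01]), 'joint_vel': array([-0.0001164 , -0.00230774,  0.00262406,  0.00217785, -0.00066675,
        0.00065667]), 'joint_efforts': array([-5.19090172e-04, -3.93318880e+01,  1.88929904e+01,  4.19793069e+00,
       -2.57052234e-03,  6.75234034e-06]), 'position': array([ 260.37755659, -567.97647406,  403.72528238]), 'ee_rot': array([-2.13183703e-01,  9.77011622e-01,  9.55887211e-04, -2.92412154e-04]), 'contact_force': array([-0.35106591,  0.73708221, -0.82969042]), 'wrist_torque': array([ 0.00998846,  0.03051376, -0.01249985]), 'grasp_force': 0.0, 'gripper_width': 85.46226085963958}
```

View pics/top.png

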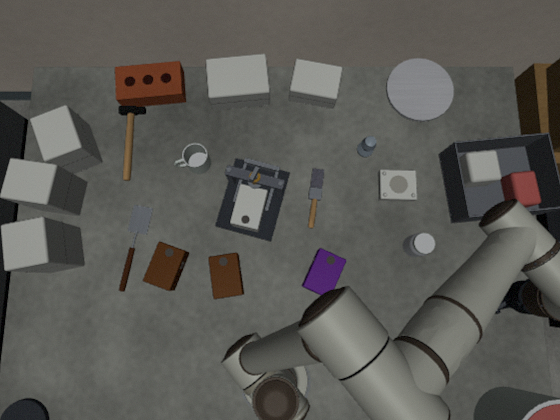

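View pics/side.png

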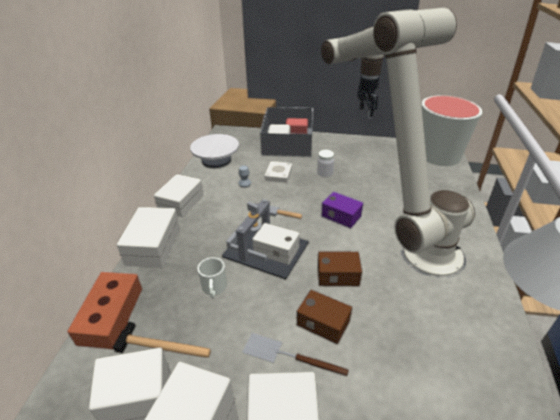

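Top view: the press is at about (253,198) and its loading end faces the robot. The off-white mould is at (248,207), with its pour hole at (245,219). The look-alikes are brown at (165,266) and (225,275), and purple at (324,272). Only the off-white block on the bed fits the description. Next I'll take an enlarged crop to confirm and measure it.

Run:
```python
from h import *
D=np.load('top.npz');im,W=D['im'],D['W']
cv2.imwrite('pics/crop.png',cv2.resize(im[140:260,190:350,::-1],None,fx=5,fy=5,interpolation=cv2.INTER_CUBIC))
roi=np.zeros((420,560),bool);roi[150:250,205:300]=1
Z=W[...,2]
def rect(m,name):
    n,l,s,c=cv2.connectedComponentsWithStats((m&roi).astype(np.uint8));i=1+np.argmax(s[1:,4]);m=l==i
    P=W[m];r=cv2.minAreaRect(P[:,:2].astype(np.float32));print(name,s[i],np.round(P[:,2].mean(),1),r);print(cv2.boxPoints(r).round(1).tolist());return m
br=im.min(2)
rect((Z>72)&(Z<92)&(br>120),'mould')
rect((Z>132)&(Z<152),'bar')
rect((Z>4)&(Z<150),'all')
rect((Z>175)&(Z<200),'knob')
S=np.load('side.npz');W2=S['W'];im2=S['im']
cv2.imwrite('pics/crop2.png',cv2.resize(im2[190:290,200:330,::-1],None,fx=5,fy=5,interpolation=cv2.INTER_CUBIC))
Z2=W2[...,2]
m=(abs(W2[...,0]-600)<150)&(abs(W2[...,1]-130)<150)
for a,b,n in((76,88,'m'),(137,148,'bar'),(176,195,'knob'),(6,18,'bed')):
    P=W2[m&(Z2>a)&(Z2<b)]
    if len(P)>3: print(n,len(P),P.mean(0).round(1),cv2.minAreaRect(P[:,:2].astype(np.float32)))
```

```text
mould [ 231  184   36   45 1025] 81.4 ((527.9183349609375, 80.88584899902344), (86.66477966308594, 126.35397338867188), 76.51361846923828)
[[456.3999938964844, 53.5], [579.2000122070312, 24.0], [599.5, 108.30000305175781], [476.6000061035156, 137.8000030517578]]
bar [253 173  32  17 291] 141.8 ((591.740478515625, 17.037704467773438), (88.62408447265625, 31.359893798828125), 75.20541381835938)
[[565.2999877929688, -21.799999237060547], [595.5999755859375, -29.799999237060547], [618.2000122070312, 55.900001525878906], [587.9000244140625, 63.900001525878906]]
all [ 215  158   75   84 4178] 54.9 ((575.6909790039062, 83.30361938476562), (223.78041076660156, 258.525634765625), 72.53917694091797)
[[418.79998779296875, 15.399999618530273], [665.4000244140625, -62.20000076293945], [732.5999755859375, 151.3000030517578], [486.0, 228.8000030517578]]
knob [249 167  10  14  68] 184.2 ((604.0941772460938, 60.986053466796875), (12.287283897399902, 43.156227111816406), 62.32511901855469)
[[582.0999755859375, 65.5999984741211], [620.4000244140625, 45.5], [626.0999755859375, 56.400001525878906], [587.7999877929688, 76.4000015258789]]
m 945 [555.2 106.6  81.7] ((590.189697265625, 160.87306213378906), (334.0561218261719, 177.67987060546875), 61.50837326049805)
bar 282 [607.9  74.1 142.1] ((608.893310546875, 63.469017028808594), (176.16358947753906, 34.26265335083008), 74.25054931640625)
knob 58 [606.6  63.4 183.3] ((606.514892578125, 61.321319580078125), (14.78055191040039, 45.40142059326172), 62.88441467285156)
bed 1087 [568.2 130.8  13.1] ((594.9094848632812, 137.83773803710938), (292.73388671875, 281.62835693359375), 0.88382488489151)
```

View pics/crop.png

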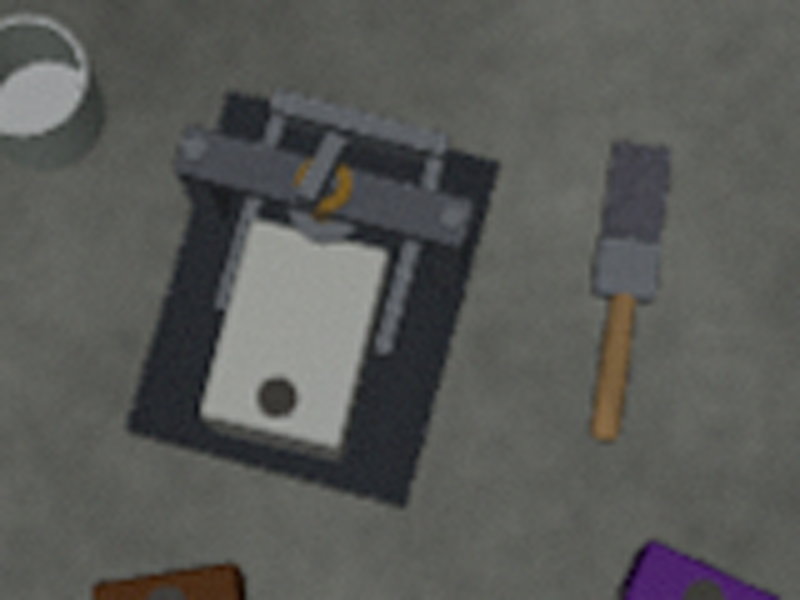

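The crop confirms it: an off-white block with a dark pour hole at crop (277,397), between the rails, and the wing knob at crop (322,165). I'll refine the yaw and compute the moves.

```bash
cat >> h.py <<'E'
from scipy.spatial.transform import Rotation as R
def plan(target,toolyaw):
    """shift (fraction) and z-turn (fraction) from now; toolyaw = world yaw (deg) of tool y axis"""
    s=arm.read_state();r=R.from_quat(s['ee_rot']);c=r.inv().apply(np.array(target)-s['position'])/200
    x=np.radians(toolyaw);yv=np.array([np.cos(x),np.sin(x),0]);zv=np.array([0,0,-1.]);G=R.from_matrix(np.stack([np.cross(yv,zv),yv,zv],1))
    rv=(r.inv()*G).as_rotvec()/np.pi
    print('shift',c.round(4),'turn',rv.round(4),'pos',s['position'].round(1),'F',s['contact_force'].round(1),'T',s['wrist_torque'].round(3),'j',s['joints'].round(2),'t',round(s['clock'],2),'w',round(s['gripper_width'],1))
def onplane(name,px,z):
    cal=arm.calibration(name);T=np.array(cal['cam_to_world'])
    p=cv2.undistortPoints(np.array(px,float)[:,None],np.array(cal['mtx']),np.array([cal['k1'],0,0,0.]))[:,0]
    d=np.c_[p[:,0],-p[:,1],-np.ones(len(p))]@T[:3,:3].T;o=T[:3,3]
    return (o+d*((z-o[2])/d[:,2])[:,None])
E
python3 - <<'E'
from h import *
px=lambda L:[((a+.5)/5-.5+190,(b+.5)/5-.5+140) for a,b in L]
B=onplane('top',px([(228,93),(128,432),(406,506),(498,160)]),12);print('bed',B.round(1).tolist())
c=onplane('top',px([(180,133),(462,243),(186,170),(478,205)]),142)
for i,j in((1,0),(2,3)):
    d=B[j]-B[i];print('yaw',np.degrees(np.arctan2(d[1],d[0])),np.linalg.norm(d))
d=B[1]-B[2];print('yaw y',np.degrees(np.arctan2(d[1],d[0]))-90,np.linalg.norm(d))
cen=B.mean(0)[:2];a=np.radians(-15.3);print('axis from bed',cen+40*np.array([np.cos(a),np.sin(a)]))
M=onplane('top',px([(200,418),(341,447),(388,250),(257,220)]),82);print('mould',M.round(1).tolist(),M.mean(0))
u=np.array([np.cos(a),np.sin(a)]);v=np.array([-u[1],u[0]]);ax=np.array([605.3,61.2])
print('mould press xy',[((m[:2]-ax)@u,(m[:2]-ax)@v) for m in M])
print('wristcam',np.array(arm.calibration('wrist')['cam_to_world']).round(2).tolist())
t=ax+u*-185; plan([*t,400],74.7)
E
```

```text
bed [[705.0, 130.0, 12.0], [475.1, 191.7, 12.0], [426.6, 10.8, 12.0], [658.2, -51.0, 12.0]]
yaw -15.023884507853172 238.01541193510528
yaw -14.92629034998232 239.70800838903702
yaw y -15.018505588609202 187.31899187174128
axis from bed [604.79714079  59.79869539]
mould [[473.7, 137.7, 82.0], [455.5, 50.7, 82.0], [579.8, 21.9, 82.0], [599.2, 104.1, 82.0]] [527.07430811  78.59611275  82.        ]
mould press xy [(np.float64(-147.1460068502898), np.float64(39.044808775545306)), (np.float64(-141.68008195418255), np.float64(-49.61851204895025)), (np.float64(-14.193199951411197), np.float64(-44.652393691303594)), (np.float64(-17.15485828039871), np.float64(39.777687748778796))]
wristcam [[-0.42, -0.87, -0.28, 189.23], [0.91, -0.4, -0.13, -600.79], [0.0, -0.31, 0.95, 372.74], [0.0, 0.0, 0.0, 1.0]]
shift [-2.1689  2.735   0.0237] turn [ 0.0006 -0.0003  0.2218] pos [ 260.4 -568.   403.7] F [-0.4  0.7 -0.8] T [ 0.01   0.031 -0.012] j [-0.88  0.39  0.01 -0.   -1.19 -0.26] t 0.1 w 85.5
```

Call:
{"fn": "carry_out", "kwargs": {
  "rows": [
    [-0.12,0.15,0,0,0,0,0],
    [-0.24,0.3,0,0,0,0,0],
    [-0.36,0.455,0,0,0,0,0],
    [-0.48,0.6,0,0,0,0,0],
    [-0.6,0.755,0,0,0,0,0],
    [-0.72,0.91,0,0,0,0,0],
    [-0.72,0.91,0,0,0,0,0]
  ]
}}

```text
clock: 0.98
position: [315.5, -340.9, 404.7]
ee_rot: [-0.215, 0.977, 0.0, 0.0]
contact_force: [0.3, -0.3, 0.6]
gripper_width: 42.6
grasp_force: 0.0
```

Call:
{"fn": "carry_out", "kwargs": {
  "rows": [
    [-0.12,0.15,0,0,0,0,0],
    [-0.24,0.3,0,0,0,0,0],
    [-0.36,0.455,0,0,0,0,0],
    [-0.48,0.6,0,0,0,0,0],
    [-0.6,0.755,0,0,0,0,0],
    [-0.72,0.91,0,0,0,0,0],
    [-0.72,0.91,0,0,0,0,0]
  ]
}}

```text
clock: 1.85
position: [371.2, -116.0, 404.7]
ee_rot: [-0.215, 0.977, 0.0, 0.0]
contact_force: [0.3, -0.4, -0.3]
gripper_width: 42.6
grasp_force: 0.0
```

Call:
{"fn": "carry_out", "kwargs": {
  "rows": [
    [-0.12,0.15,0,0,0,0.05,0],
    [-0.24,0.3,0,0,0,0.1,0],
    [-0.36,0.455,0,0,0,0.15,0],
    [-0.48,0.6,0,0,0,0.2,0],
    [-0.6,0.755,0,0,0,0.222,0],
    [-0.72,0.91,0,0,0,0.222,0],
    [-0.72,0.91,0,0,0,0.222,0]
  ]
}}

```text
clock: 2.72
position: [426.8, 109.2, 404.3]
ee_rot: [0.133, 0.991, -0.0, -0.0]
contact_force: [0.3, 1.0, -0.0]
gripper_width: 43.3
grasp_force: 0.0
```

Run:
```python
from h import *
a=np.radians(-15);u=np.array([np.cos(a),np.sin(a)]);t=np.array([605,60.7])+u*-180; plan([*t,212],75)
im,W=cloud('wrist');cv2.imwrite('pics/w1.png',im[:,:,::-1]);np.savez('w1.npz',im=im,W=W)
P=W.reshape(-1,3);v=np.array([-u[1],u[0]]);q=np.c_[(P[:,:2]-[605,60.7])@u,(P[:,:2]-[605,60.7])@v,P[:,2]]
m=(q[:,2]>76)&(q[:,2]<88)&(abs(q[:,1])<60)&(q[:,0]<-25)&(q[:,0]>-170);print(np.nanpercentile(q[m],[1,50,99],axis=0).round(1))
m=(q[:,2]>178)&(q[:,2]<195)&(abs(q[:,1])<60)&(abs(q[:,0])<60);print(m.sum(),q[m].mean(0) if m.any() else'')
```

```text
shift [-0.0237 -0.003   0.9613] turn [-0.0002 -0.0001 -0.0014] pos [426.8 109.2 404.3] F [ 0.3  1.  -0. ] T [-0.009  0.001  0.005] j [ 0.62  0.07 -0.42  0.   -1.09 -2.46] t 2.73 w 43.3
[[-144.1  -44.5   77.7]
 [ -91.2   -1.1   81.7]
 [ -26.5   42.1   83.3]]
0
```

View pics/w1.png

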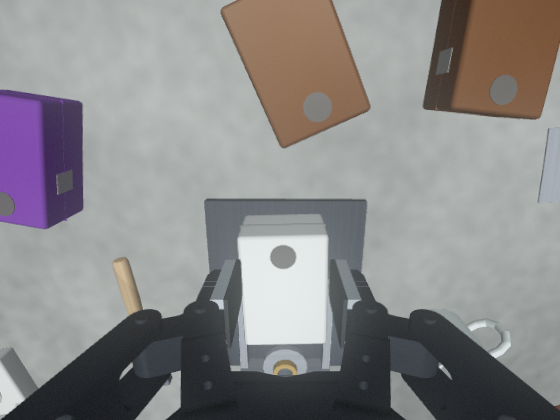

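Wrist view: the mould's pour hole is at (283,257) and its loading face is at about (283,220). A brown decoy at (300,70) sits behind the bed, so I'll check how close it is.

Run:
```python
from h import *
W=np.load('w1.npz')['W']
a=np.radians(-15);u=np.array([np.cos(a),np.sin(a)]);v=np.array([-u[1],u[0]])
P=W.reshape(-1,3);q=np.c_[(P[:,:2]-[605,60.7])@u,(P[:,:2]-[605,60.7])@v,P[:,2]]
m=(q[:,2]>20)&(q[:,0]<-152)&(abs(q[:,1])<100)&(q[:,2]<120)
print(m.sum(),np.nanpercentile(q[m],[1,50,99,100],axis=0).round(1))
t=np.array([605,60.7])+u*-172; plan([*t,212],75)
```

```text
14410 [[-348.1  -46.3   66.9]
 [-299.5   11.2   69.8]
 [-234.6   69.    71.6]
 [-227.    77.6   73.6]]
shift [-0.0655  0.0032  0.9607] turn [-0.0004 -0.0003 -0.0018] pos [426.3 108.2 404.2] F [-0.   0.6 -0.4] T [ 0.01  -0.005  0.007] j [ 0.62  0.06 -0.42  0.   -1.09 -2.46] t 2.77 w 42.6
```

Call:
{"fn": "carry_out", "kwargs": {
  "rows": [
    [-0.065,0,0.1,0,0,0,0],
    [-0.065,0,0.25,0,0,0,0],
    [-0.065,0,0.4,0,0,0,0],
    [-0.065,0,0.55,0,0,0,0],
    [-0.065,0,0.7,0,0,0,0],
    [-0.065,0,0.82,0,0,0,0],
    [-0.065,0,0.9,0,0,0,0],
    [-0.065,0,0.96,0,0,0,0],
    [-0.065,0,0.96,0,0,0,0]
  ]
}}

```text
clock: 3.9
position: [438.1, 103.9, 212.1]
ee_rot: [0.134, 0.991, -0.001, -0.001]
contact_force: [0.3, 0.6, -0.2]
gripper_width: 42.6
grasp_force: 0.0
```

Call:
{"fn": "carry_out", "kwargs": {
  "rows": [
    [-0.01,0,0,0,0,0,0],
    [-0.02,0,0,0,0,0,0],
    [-0.03,0,0,0,0,0,0],
    [-0.04,0,0,0,0,0,0],
    [-0.05,0,0,0,0,0,0],
    [-0.06,0,0,0,0,0,0],
    [-0.07,0,0,0,0,0,0],
    [-0.08,0,0,0,0,0,0],
    [-0.09,0,0,0,0,0,0],
    [-0.1,0,0,0,0,0,0]
  ]
}}

```text
clock: 5.15
position: [457.0, 99.4, 212.3]
ee_rot: [0.133, 0.991, -0.0, -0.001]
contact_force: [-3.2, 3.9, -0.7]
gripper_width: 42.7
grasp_force: 0.0
```

Call:
{"fn": "carry_out", "kwargs": {
  "rows": [
    [-0.012,0,0,0,0,0,0],
    [-0.024,0,0,0,0,0,0],
    [-0.036,0,0,0,0,0,0],
    [-0.048,0,0,0,0,0,0],
    [-0.06,0,0,0,0,0,0],
    [-0.072,0,0,0,0,0,0],
    [-0.084,0,0,0,0,0,0],
    [-0.096,0,0,0,0,0,0],
    [-0.108,0,0,0,0,0,0],
    [-0.12,0,0,0,0,0,0],
    [-0.132,0,0,0,0,0,0],
    [-0.144,0,0,0,0,0,0]
  ]
}}

```text
clock: 6.65
position: [485.4, 91.8, 212.7]
ee_rot: [0.133, 0.991, -0.0, -0.0]
contact_force: [-2.9, 1.0, -2.5]
gripper_width: 42.7
grasp_force: 0.0
```

Run:
```python
from h import *
im,W=cloud('top');cv2.imwrite('pics/t2.png',cv2.resize(im[140:260,190:350,::-1],None,fx=4,fy=4))
a=np.radians(-15);u=np.array([np.cos(a),np.sin(a)]);t=np.array([605,60.7])+u*-76; plan([*t,212],75)
```

```text
shift [-0.2366  0.0054  0.0038] turn [ 0.      0.0001 -0.0019] pos [485.7  91.8 212.7] F [-3.1 -0.1 -0.6] T [ 0.206  0.894 -0.018] j [ 0.52  0.4  -0.55  0.   -0.62 -2.35] t 6.7 w 42.7
```

Pushing smoothly at about 3 N, with about 47 mm to go.

Call:
{"fn": "carry_out", "kwargs": {
  "rows": [
    [-0.012,0,0,0,0,0,0],
    [-0.024,0,0,0,0,0,0],
    [-0.036,0,0,0,0,0,0],
    [-0.048,0,0,0,0,0,0],
    [-0.06,0,0,0,0,0,0],
    [-0.072,0,0,0,0,0,0],
    [-0.084,0,0,0,0,0,0],
    [-0.096,0,0,0,0,0,0],
    [-0.108,0,0,0,0,0,0],
    [-0.12,0,0,0,0,0,0],
    [-0.132,0,0,0,0,0,0],
    [-0.144,0,0,0,0,0,0]
  ]
}}

```text
clock: 8.2
position: [513.1, 84.2, 212.8]
ee_rot: [0.133, 0.991, -0.0, -0.0]
contact_force: [-5.1, 1.7, 0.7]
gripper_width: 42.7
grasp_force: 0.0
```

Call:
{"fn": "carry_out", "kwargs": {
  "rows": [
    [-0.008,0,0,0,0,0,0],
    [-0.016,0,0,0,0,0,0],
    [-0.024,0,0,0,0,0,0],
    [-0.032,0,0,0,0,0,0],
    [-0.04,0,0,0,0,0,0],
    [-0.045,0,0,0,0,0,0]
  ]
}}

```text
clock: 8.95
position: [521.7, 81.8, 212.8]
ee_rot: [0.133, 0.991, -0.0, -0.0]
contact_force: [-5.6, 1.3, 1.9]
gripper_width: 42.7
grasp_force: 0.0
```

Call:
{"fn": "carry_out", "kwargs": {
  "rows": [
    [-0.005,0,0,0,0,0,0],
    [-0.01,0,0,0,0,0,0]
  ]
}}

```text
clock: 9.2
position: [523.6, 81.3, 212.8]
ee_rot: [0.133, 0.991, -0.0, -0.0]
contact_force: [-5.4, 1.5, -0.2]
gripper_width: 42.9
grasp_force: 0.0
```

Call:
{"fn": "carry_out", "kwargs": {
  "rows": [
    [-0.005,0,0,0,0,0,0],
    [-0.01,0,0,0,0,0,0],
    [-0.015,0,0,0,0,0,0],
    [-0.02,0,0,0,0,0,0]
  ]
}}

```text
clock: 9.7
position: [527.5, 80.3, 212.8]
ee_rot: [0.133, 0.991, -0.0, -0.0]
contact_force: [-4.7, 1.4, 1.0]
gripper_width: 42.7
grasp_force: 0.0
```

Call:
{"fn": "carry_out", "kwargs": {
  "rows": [
    [-0.004,0,0,0,0,0,0],
    [-0.007,0,0,0,0,0,0]
  ]
}}

```text
clock: 9.95
position: [528.8, 79.9, 212.8]
ee_rot: [0.133, 0.991, -0.0, -0.0]
contact_force: [-5.1, 2.5, 0.5]
gripper_width: 42.9
grasp_force: 0.0
```

Call:
{"fn": "carry_out", "kwargs": {
  "rows": [
    [-0.002,0,0,0,0,0,0],
    [-0.005,0,0,0,0,0,0]
  ]
}}

```text
clock: 10.2
position: [529.7, 79.6, 212.8]
ee_rot: [0.133, 0.991, -0.0, -0.0]
contact_force: [-5.7, 2.0, 2.4]
gripper_width: 43.0
grasp_force: 0.0
```

Call:
{"fn": "carry_out", "kwargs": {
  "rows": [
    [-0.003,0,0,0,0,0,0],
    [-0.005,0,0,0,0,0,0]
  ]
}}

```text
clock: 10.45
position: [530.7, 79.4, 212.7]
ee_rot: [0.133, 0.991, -0.0, -0.0]
contact_force: [-4.9, 2.4, 0.8]
gripper_width: 42.3
grasp_force: 0.0
```

Call:
{"fn": "carry_out", "kwargs": {
  "rows": [
    [-0.003,0,0,0,0,0,0],
    [-0.005,0,0,0,0,0,0]
  ]
}}

```text
clock: 10.7
position: [531.2, 79.2, 212.7]
ee_rot: [0.133, 0.991, -0.0, -0.001]
contact_force: [-7.2, 3.0, 3.7]
gripper_width: 42.8
grasp_force: 0.0
```

Run:
```python
from h import *
a=np.radians(-15);u=np.array([np.cos(a),np.sin(a)]);t=np.array([605,60.7])+u*-76; plan([*t,212],75)
im,W=cloud('top')
# edges on stop: press-frame coords of mould far end is hidden; show crop
cv2.imwrite('pics/t3.png',cv2.resize(im[150:230,210:310,::-1],None,fx=7,fy=7,interpolation=cv2.INTER_CUBIC))
```

```text
shift [-0.0004  0.0061  0.0037] turn [-0.0002 -0.0005 -0.0019] pos [531.2  79.2 212.7] F [-7.2  3.   3.7] T [7.660e-01 2.009e+00 2.000e-03] j [ 0.45  0.46 -0.44 -0.   -0.67 -2.29] t 10.7 w 42.8
```

View pics/t3.png

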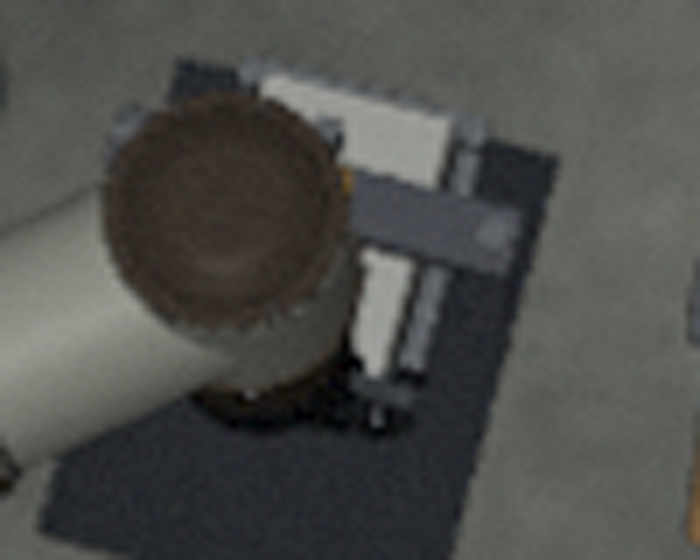

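The mould's far edge, at crop (260,78)–(455,125), now reaches the stop bar. The force is starting to rise, so I'll seat it with small steps.

Call:
{"fn": "carry_out", "kwargs": {
  "rows": [
    [-0.002,0,0,0,0,0,0],
    [-0.004,0,0,0,0,0,0]
  ]
}}

```text
clock: 11.0
position: [531.4, 79.1, 212.7]
ee_rot: [0.133, 0.991, -0.0, -0.002]
contact_force: [-11.1, 5.2, 4.6]
gripper_width: 42.4
grasp_force: 0.0
```

Call:
{"fn": "carry_out", "kwargs": {
  "rows": [
    [-0.001,0,0,0,0,0,0],
    [-0.003,0,0,0,0,0,0]
  ]
}}

```text
clock: 11.25
position: [531.5, 78.9, 212.5]
ee_rot: [0.134, 0.991, -0.001, -0.002]
contact_force: [-12.4, 5.8, 5.5]
gripper_width: 43.1
grasp_force: 0.0
```

The mould stalled against the stop at about 14 N, so it is home. Next I'll back off, rise and turn for the knob.

Call:
{"fn": "carry_out", "kwargs": {
  "rows": [
    [0,0,0,0,0,0,0],
    [0.05,0,0,0,0,0,0],
    [0.15,0,0,0,0,0,0],
    [0.25,0,0,0,0,0,0],
    [0.25,0,-0.2,0,0,0,0],
    [0.25,0,-0.45,0,0,0,0],
    [0.25,0,-0.7,0,0,0,0],
    [0.25,0,-0.95,0,0,0,0],
    [0.25,0,-0.95,0,0,0,1]
  ]
}}

```text
clock: 12.38
position: [486.3, 92.3, 408.3]
ee_rot: [0.133, 0.991, 0.003, 0.007]
contact_force: [0.6, 0.5, -1.2]
gripper_width: 59.6
grasp_force: 0.0
```

Call:
{"fn": "carry_out", "kwargs": {
  "rows": [
    [0,0,0,0,0,-0.05,1],
    [0,0,0,0,0,-0.1,1],
    [0,0,0,0,0,-0.15,1],
    [0,0,0,0,0,-0.2,1],
    [0,0,0,0,0,-0.25,1],
    [0,0,0,0,0,-0.3,1],
    [0,0,0,0,0,-0.35,1],
    [0,0,0,0,0,-0.4,1],
    [0,0,0,0,0,-0.45,1],
    [0,0,0,0,0,-0.5,1]
  ]
}}

```text
clock: 13.62
position: [485.3, 92.0, 402.5]
ee_rot: [-0.608, 0.794, -0.001, 0.001]
contact_force: [0.3, 0.7, -0.1]
gripper_width: 85.3
grasp_force: 0.0
```

Call:
{"fn": "carry_out", "kwargs": {
  "rows": [
    [0,0,0,0,0,-0.05,1],
    [0,0,0,0,0,-0.1,1],
    [0,0,0,0,0,-0.15,1],
    [0,0,0,0,0,-0.2,1],
    [0,0,0,0,0,-0.25,1],
    [0,0,0,0,0,-0.3,1],
    [0,0,0,0,0,-0.35,1],
    [0,0,0,0,0,-0.4,1],
    [0,0,0,0,0,-0.43,1],
    [0,0,0,0,0,-0.43,1]
  ]
}}

```text
clock: 14.88
position: [485.2, 92.0, 402.5]
ee_rot: [0.97, -0.242, 0.001, -0.0]
contact_force: [-0.4, 0.5, 0.2]
gripper_width: 85.4
grasp_force: 0.0
```

Run:
```python
from h import *
a=np.radians(-15);u=np.array([np.cos(a),np.sin(a)]);v=np.array([-u[1],u[0]]);ax=np.array([605,60.7])
def rep(n,dx):
    im,W=cloud(n);P=W.reshape(-1,3);q=np.c_[(P[:,:2]-ax)@u,(P[:,:2]-ax)@v,P[:,2]]
    k=(abs(q[:,2]-185)<9)&(np.hypot(q[:,0],q[:,1])<30);r=cv2.minAreaRect(P[k,:2].astype(np.float32));print(n,'knob',k.sum(),P[k].mean(0),r)
    m=(abs(q[:,2]-82)<5)&(abs(q[:,1])<50)&(abs(q[:,0])<120)
    if m.sum()>20: print('mould',np.nanpercentile(q[m],[1,99],axis=0).round(1))
rep('top',0);rep('side',0);
plan([605,60.7,402],242.5)
```

```text
top knob 62 [604.20585303  59.83257044 184.71527284] ((604.3570556640625, 60.8215217590332), (11.996243476867676, 41.528846740722656), 63.172245025634766)
mould [[-63.9 -45.2  77.3]
 [ 62.7  40.7  86.2]]
side knob 57 [606.37449288  63.30743911 183.51725573] ((606.9666137695312, 61.22779846191406), (14.932901382446289, 42.00146484375), 61.99375534057617)
mould [[-62.5 -43.4  77.5]
 [ 65.5  44.5  85.9]]
shift [ 0.6029 -0.1437  0.0032] turn [-0.0001 -0.0002 -0.0029] pos [485.1  92.  402.5] F [-0.7 -0.3 -0.5] T [-0.014  0.027  0.01 ] j [ 0.52  0.16 -0.31  0.   -1.1   0.56] t 14.97 w 85.6
```

The mould measures -64 to +64 mm along the bed, so it is home. The knob is at (605.3, 61) with yaw -27.4°. Moving over it and descending.

Call:
{"fn": "carry_out", "kwargs": {
  "rows": [
    [0.2,-0.05,0,0,0,0,1],
    [0.4,-0.1,0,0,0,0,1],
    [0.604,-0.144,0,0,0,-0.003,1],
    [0.604,-0.144,0,0,0,-0.003,1]
  ]
}}

```text
clock: 15.48
position: [607.2, 60.2, 401.2]
ee_rot: [0.971, -0.238, -0.0, 0.0]
contact_force: [-0.4, 0.4, -0.7]
gripper_width: 85.3
grasp_force: 0.0
```

Run:
```python
from h import *
im,W=cloud('wrist');cv2.imwrite('pics/w2.png',im[:,:,::-1])
plan([605.3,61,327],242.5)
```

```text
shift [-0.0035 -0.0016  0.3722] turn [ 0.0003  0.0003 -0.0002] pos [605.9  60.4 401.4] F [-0.3  0.7  0.4] T [-0.092 -0.009 -0.042] j [ 0.36  0.36 -0.04 -0.   -1.17  0.73] t 15.53 w 85.4
```

View pics/w2.png

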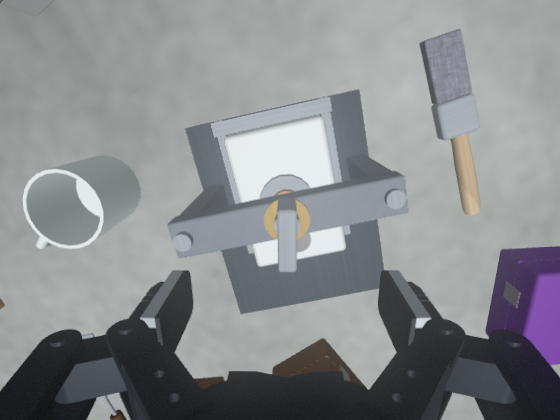

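The knob at (287,235) is aligned with the fingers and midway between the pads at about (178,300) and (393,300). Descending and closing.

Call:
{"fn": "carry_out", "kwargs": {
  "rows": [
    [-0.001,0,0.1,0,0,0,0.5],
    [-0.002,0,0.2,0,0,0,0],
    [-0.002,0,0.3,0,0,0,-0.2],
    [-0.002,0,0.37,0,0,0,-0.2],
    [-0.002,0,0.37,0,0,0,-0.4],
    [-0.002,0,0.37,0,0,0,-1],
    [-0.002,0,0.37,0,0,0,-1],
    [-0.002,0,0.37,0,0,0,-1],
    [-0.002,0,0.37,0,0,0,-1]
  ]
}}

```text
clock: 16.65
position: [604.3, 60.6, 330.1]
ee_rot: [0.972, -0.237, -0.0, 0.0]
contact_force: [-4.1, -2.6, 5.3]
gripper_width: 10.7
grasp_force: 82.5
```

```bash
cat > s.py <<'E'
from h import *
s=arm.read_state();r=R.from_quat(s['ee_rot']).as_matrix();T=s['wrist_torque']
print('t',round(s['clock'],2),'yaw y',np.degrees(np.arctan2(r[1,1],r[0,1])).round(1)%360,'tilt',np.degrees(np.arccos(-r[2,2])).round(2),'F',s['contact_force'].round(1),'T',T.round(3),'j6',s['joints'][5].round(2),'w',round(s['gripper_width'],1),'pos',s['position'].round(1),'g',round(s['grasp_force'],1))
E
python3 s.py
```

```text
t 16.65 yaw y 242.6 tilt 0.05 F [-4.1 -2.6  5.3] T [-0.628  1.433  0.074] j6 0.73 w 10.7 pos [604.3  60.6 330.1] g 82.5
```

Call:
{"fn": "carry_out", "kwargs": {
  "rows": [
    [0,0,0,0,0,0.02,-1],
    [0,0,0,0,0,0.04,-1],
    [0,0,0,0,0,0.06,-1],
    [0,0,0,0,0,0.08,-1],
    [0,0,0,0,0,0.1,-1],
    [0,0,0,0,0,0.12,-1],
    [0,0,0,0,0,0.14,-1],
    [0,0,0,0,0,0.16,-1]
  ]
}}

```text
clock: 17.65
position: [604.6, 61.0, 330.1]
ee_rot: [0.882, -0.472, 0.0, -0.0]
contact_force: [-2.8, -0.5, 3.6]
gripper_width: 11.5
grasp_force: 82.4
```

```bash
python3 s.py
```

```text
t 17.65 yaw y 213.7 tilt 0.05 F [-2.8 -0.5  3.6] T [-0.238  1.039  0.187] j6 0.22 w 11.5 pos [604.6  61.  330.1] g 82.4
```

Call:
{"fn": "carry_out", "kwargs": {
  "rows": [
    [0,0,0,0,0,0.02,-1],
    [0,0,0,0,0,0.04,-1],
    [0,0,0,0,0,0.06,-1],
    [0,0,0,0,0,0.08,-1]
  ]
}}

```text
clock: 18.15
position: [604.8, 61.2, 330.1]
ee_rot: [0.816, -0.578, 0.001, -0.001]
contact_force: [-2.3, -0.5, 4.8]
gripper_width: 10.8
grasp_force: 82.3
```

```bash
python3 s.py
```

```text
t 18.15 yaw y 199.3 tilt 0.1 F [-2.3 -0.5  4.8] T [-0.166  0.939  0.174] j6 -0.03 w 10.8 pos [604.8  61.2 330.1] g 82.3
```

Call:
{"fn": "carry_out", "kwargs": {
  "rows": [
    [0,0,0,0,0,0.02,-1],
    [0,0,0,0,0,0.04,-1],
    [0,0,0,0,0,0.06,-1],
    [0,0,0,0,0,0.08,-1]
  ]
}}

```text
clock: 18.65
position: [605.0, 61.2, 330.1]
ee_rot: [0.737, -0.676, 0.001, -0.001]
contact_force: [-1.9, -0.3, 3.9]
gripper_width: 11.0
grasp_force: 82.2
```

```bash
python3 s.py
```

```text
t 18.65 yaw y 184.9 tilt 0.15 F [-1.9 -0.3  3.9] T [-0.208  0.675  0.129] j6 -0.28 w 11.0 pos [605.   61.2 330.1] g 82.2
```

Call:
{"fn": "carry_out", "kwargs": {
  "rows": [
    [0,0,0,0,0,0.02,-1],
    [0,0,0,0,0,0.04,-1],
    [0,0,0,0,0,0.06,-1],
    [0,0,0,0,0,0.08,-1]
  ]
}}

```text
clock: 19.15
position: [605.3, 61.2, 330.1]
ee_rot: [-0.646, 0.763, -0.001, 0.002]
contact_force: [-0.2, -0.8, 3.0]
gripper_width: 11.1
grasp_force: 82.1
```

```bash
python3 s.py
```

```text
t 19.15 yaw y 170.5 tilt 0.2 F [-0.2 -0.8  3. ] T [-0.261  0.328  0.172] j6 -0.53 w 11.1 pos [605.3  61.2 330.1] g 82.1
```

Call:
{"fn": "carry_out", "kwargs": {
  "rows": [
    [0,0,0,0,0,0.02,-1],
    [0,0,0,0,0,0.04,-1],
    [0,0,0,0,0,0.06,-1],
    [0,0,0,0,0,0.08,-1]
  ]
}}

```text
clock: 19.65
position: [605.5, 61.1, 330.1]
ee_rot: [-0.546, 0.838, -0.001, 0.002]
contact_force: [1.1, -1.5, 2.7]
gripper_width: 11.3
grasp_force: 82.1
```

```bash
python3 s.py
```

```text
t 19.65 yaw y 156.1 tilt 0.24 F [ 1.1 -1.5  2.7] T [-0.457  0.074  0.159] j6 -0.78 w 11.3 pos [605.5  61.1 330.1] g 82.1
```

Call:
{"fn": "carry_out", "kwargs": {
  "rows": [
    [0,0,0,0,0,0.02,-1],
    [0,0,0,0,0,0.04,-1],
    [0,0,0,0,0,0.06,-1],
    [0,0,0,0,0,0.08,-1]
  ]
}}

```text
clock: 20.15
position: [605.7, 61.0, 330.1]
ee_rot: [-0.436, 0.9, -0.001, 0.002]
contact_force: [0.6, -2.4, 2.0]
gripper_width: 10.8
grasp_force: 82.0
```

```bash
python3 s.py
```

```text
t 20.15 yaw y 141.7 tilt 0.28 F [ 0.6 -2.4  2. ] T [-0.709 -0.224  0.176] j6 -1.03 w 10.8 pos [605.7  61.  330.1] g 82.0
```

Call:
{"fn": "carry_out", "kwargs": {
  "rows": [
    [0,0,0,0,0,0.02,-1],
    [0,0,0,0,0,0.04,-1],
    [0,0,0,0,0,0.06,-1],
    [0,0,0,0,0,0.08,-1]
  ]
}}

```text
clock: 20.65
position: [605.9, 60.8, 330.1]
ee_rot: [-0.32, 0.947, -0.001, 0.003]
contact_force: [2.7, -3.7, 1.7]
gripper_width: 10.8
grasp_force: 81.9
```

```bash
python3 s.py
```

```text
t 20.65 yaw y 127.3 tilt 0.31 F [ 2.7 -3.7  1.7] T [-0.95  -0.386  0.197] j6 -1.29 w 10.8 pos [605.9  60.8 330.1] g 81.9
```

Call:
{"fn": "carry_out", "kwargs": {
  "rows": [
    [0,0,0,0,0,0.02,-1],
    [0,0,0,0,0,0.04,-1],
    [0,0,0,0,0,0.06,-1],
    [0,0,0,0,0,0.08,-1]
  ]
}}

```text
clock: 21.15
position: [606.1, 60.5, 330.1]
ee_rot: [-0.199, 0.98, -0.001, 0.003]
contact_force: [3.3, -4.7, 1.0]
gripper_width: 11.1
grasp_force: 81.9
```

```bash
python3 s.py
```

```text
t 21.15 yaw y 112.9 tilt 0.33 F [ 3.3 -4.7  1. ] T [-1.268 -0.677  0.214] j6 -1.54 w 11.1 pos [606.1  60.5 330.1] g 81.9
```

Call:
{"fn": "carry_out", "kwargs": {
  "rows": [
    [0,0,0,0,0,0.02,-1],
    [0,0,0,0,0,0.04,-1],
    [0,0,0,0,0,0.06,-1],
    [0,0,0,0,0,0.08,-1]
  ]
}}

```text
clock: 21.65
position: [606.1, 60.2, 330.1]
ee_rot: [-0.074, 0.997, -0.001, 0.003]
contact_force: [2.7, -5.5, 0.6]
gripper_width: 11.1
grasp_force: 81.9
```

```bash
python3 s.py
```

```text
t 21.65 yaw y 98.5 tilt 0.34 F [ 2.7 -5.5  0.6] T [-1.667 -0.808  0.185] j6 -1.79 w 11.1 pos [606.1  60.2 330.1] g 81.9
```

Call:
{"fn": "carry_out", "kwargs": {
  "rows": [
    [0,0,0,0,0,0.02,-1],
    [0,0,0,0,0,0.04,-1],
    [0,0,0,0,0,0.06,-1],
    [0,0,0,0,0,0.08,-1]
  ]
}}

```text
clock: 22.15
position: [606.2, 59.9, 330.1]
ee_rot: [0.051, 0.999, -0.001, 0.003]
contact_force: [4.8, -7.5, 1.2]
gripper_width: 10.9
grasp_force: 81.9
```

```bash
python3 s.py
```

```text
t 22.15 yaw y 84.1 tilt 0.33 F [ 4.8 -7.5  1.2] T [-1.902 -0.896  0.187] j6 -2.04 w 10.9 pos [606.2  59.9 330.1] g 81.9
```

Call:
{"fn": "carry_out", "kwargs": {
  "rows": [
    [0,0,0,0,0,0.02,-1],
    [0,0,0,0,0,0.04,-1],
    [0,0,0,0,0,0.06,-1],
    [0,0,0,0,0,0.08,-1]
  ]
}}

```text
clock: 22.65
position: [606.2, 59.7, 330.1]
ee_rot: [0.176, 0.984, -0.001, 0.003]
contact_force: [3.2, -7.3, 0.8]
gripper_width: 11.0
grasp_force: 82.1
```

```bash
python3 s.py
```

```text
t 22.65 yaw y 69.7 tilt 0.33 F [ 3.2 -7.3  0.8] T [-2.246 -0.884  0.29 ] j6 -2.29 w 11.0 pos [606.2  59.7 330.1] g 82.1
```

Call:
{"fn": "carry_out", "kwargs": {
  "rows": [
    [0,0,0,0,0,0.02,-1],
    [0,0,0,0,0,0.04,-1],
    [0,0,0,0,0,0.06,-1],
    [0,0,0,0,0,0.08,-1]
  ]
}}

```text
clock: 23.15
position: [606.1, 59.4, 330.1]
ee_rot: [0.298, 0.955, -0.0, 0.003]
contact_force: [3.5, -9.4, 1.3]
gripper_width: 10.9
grasp_force: 82.1
```

```bash
python3 s.py
```

```text
t 23.15 yaw y 55.3 tilt 0.31 F [ 3.5 -9.4  1.3] T [-2.495 -0.832  0.347] j6 -2.54 w 10.9 pos [606.1  59.4 330.1] g 82.1
```

Call:
{"fn": "carry_out", "kwargs": {
  "rows": [
    [0,0,0,0,0,0.02,-1],
    [0,0,0,0,0,0.04,-1],
    [0,0,0,0,0,0.06,-1],
    [0,0,0,0,0,0.08,-1]
  ]
}}

```text
clock: 23.65
position: [605.9, 59.2, 330.1]
ee_rot: [0.415, 0.91, -0.001, 0.003]
contact_force: [3.0, -10.0, 1.0]
gripper_width: 11.2
grasp_force: 82.2
```

```bash
python3 s.py
```

```text
t 23.65 yaw y 40.9 tilt 0.29 F [  3. -10.   1.] T [-2.726 -0.678  0.319] j6 -2.79 w 11.2 pos [605.9  59.2 330.1] g 82.2
```

Touch is clear: torque went from 0.187 to 0.29 to about 0.33 between yaw 84° and 70°, so the foot touched at about 82°. The target tool yaw is about -10°, which is past the wrist's range, so I'll regrasp half a turn round.

Call:
{"fn": "carry_out", "kwargs": {
  "rows": [
    [0,0,0,0,0,0,0],
    [0,0,0,0,0,0,0],
    [0,0,0,0,0,0,0],
    [0,0,-0.05,0,0,0,0.3],
    [0,0,-0.15,0,0,0,0.5],
    [0,0,-0.25,0,0,0,0.5],
    [0,0,-0.3,0,0,0,0.5],
    [0,0,-0.3,0,0,0,0.5]
  ]
}}

```text
clock: 24.65
position: [604.7, 61.1, 389.6]
ee_rot: [0.415, 0.91, 0.001, 0.001]
contact_force: [0.4, -0.1, -1.0]
gripper_width: 64.2
grasp_force: 0.0
```

Call:
{"fn": "carry_out", "kwargs": {
  "rows": [
    [0,0,0,0,0,-0.05,0.5],
    [0,0,0,0,0,-0.1,0.5],
    [0,0,0,0,0,-0.15,0.5],
    [0,0,0,0,0,-0.2,0.5],
    [0,0,0,0,0,-0.25,0.5],
    [0,0,0,0,0,-0.3,0.5],
    [0,0,0,0,0,-0.35,0.5],
    [0,0,0,0,0,-0.4,0.5],
    [0,0,0,0,0,-0.45,0.5],
    [0,0,0,0,0,-0.5,0.5]
  ]
}}

```text
clock: 25.9
position: [604.5, 61.0, 387.5]
ee_rot: [-0.353, 0.936, 0.0, -0.001]
contact_force: [0.2, -0.6, 0.4]
gripper_width: 64.0
grasp_force: 0.0
```

Call:
{"fn": "carry_out", "kwargs": {
  "rows": [
    [0,0,0,0,0,-0.05,0.5],
    [0,0,0,0,0,-0.1,0.5],
    [0,0,0,0,0,-0.15,0.5],
    [0,0,0,0,0,-0.2,0.5],
    [0,0,0,0,0,-0.25,0.5],
    [0,0,0,0,0,-0.3,0.5],
    [0,0,0,0,0,-0.35,0.5],
    [0,0,0,0,0,-0.4,0.5],
    [0,0,0,0,0,-0.45,0.5],
    [0,0,0,0,0,-0.5,0.5],
    [0,0,0,0,0,-0.5,0.5]
  ]
}}

```text
clock: 27.28
position: [604.6, 61.1, 387.7]
ee_rot: [0.91, -0.416, -0.001, 0.001]
contact_force: [-0.3, -0.1, -0.6]
gripper_width: 64.1
grasp_force: 0.0
```

Run:
```python
from h import *
im,W=cloud('wrist');cv2.imwrite('pics/w3.png',im[:,:,::-1])
plan([605.3,61,330],220.9)
P=W.reshape(-1,3);k=(abs(P[:,2]-185)<8)&(np.hypot(P[:,0]-605,P[:,1]-61)<30);print(k.sum(),cv2.minAreaRect(P[k,:2].astype(np.float32)) if k.sum()>5 else '')
```

```text
shift [ 0.0027 -0.0029  0.2893] turn [ 0.0004  0.0002 -0.0003] pos [604.6  61.  387.9] F [-0.8  0.4  1.2] T [ 0.035 -0.012 -0.004] j [ 0.37  0.37 -0.06 -0.   -1.14  0.35] t 27.32 w 63.6
1452 ((606.1198120117188, 58.8690185546875), (11.769501686096191, 41.86202621459961), 41.17387008666992)
```

View pics/w3.png

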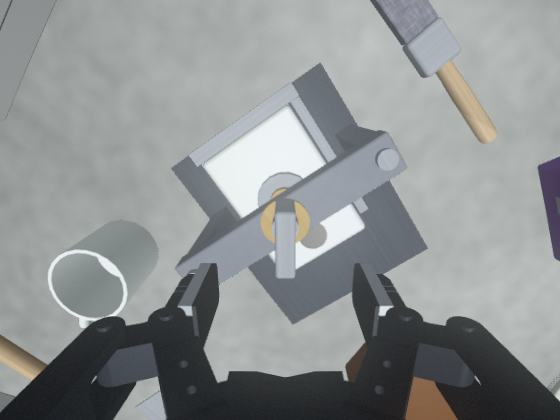

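The knob held its place, is centred at (285,240), and is aligned at 41.2° as measured. Lowering, gripping and turning the remaining ~52° in two parts.

Call:
{"fn": "carry_out", "kwargs": {
  "rows": [
    [0.002,0,0.1,0,0,0,0.2],
    [0.002,0,0.2,0,0,0,0],
    [0.002,0,0.29,0,0,0,-0.3],
    [0.002,0,0.29,0,0,0,-0.4],
    [0.002,0,0.29,0,0,0,-1],
    [0.002,0,0.29,0,0,0,-1],
    [0.002,0,0.29,0,0,0,-1],
    [0.002,0,0.29,0,0,0,-1]
  ]
}}

```text
clock: 28.32
position: [604.9, 60.5, 331.2]
ee_rot: [0.91, -0.415, 0.0, 0.0]
contact_force: [-0.1, -2.7, 0.2]
gripper_width: 10.9
grasp_force: 60.4
```

Call:
{"fn": "carry_out", "kwargs": {
  "rows": [
    [0,0,0,0,0,0.02,-1],
    [0,0,0,0,0,0.04,-1],
    [0,0,0,0,0,0.06,-1],
    [0,0,0,0,0,0.08,-1],
    [0,0,0,0,0,0.1,-1],
    [0,0,0,0,0,0.12,-1],
    [0,0,0,0,0,0.14,-1]
  ]
}}

```text
clock: 29.2
position: [605.2, 60.7, 331.2]
ee_rot: [0.797, -0.604, 0.001, -0.0]
contact_force: [-1.0, -1.9, 0.6]
gripper_width: 11.3
grasp_force: 60.4
```

```bash
python3 s.py
```

```text
t 29.2 yaw y 195.7 tilt 0.07 F [-1.  -1.9  0.6] T [-0.498  0.05   0.375] j6 -0.09 w 11.3 pos [605.2  60.7 331.2] g 60.4
```

Call:
{"fn": "carry_out", "kwargs": {
  "rows": [
    [0,0,0,0,0,0.02,-1],
    [0,0,0,0,0,0.04,-1],
    [0,0,0,0,0,0.06,-1],
    [0,0,0,0,0,0.08,-1],
    [0,0,0,0,0,0.1,-1],
    [0,0,0,0,0,0.12,-1],
    [0,0,0,0,0,0.14,-1],
    [0,0,0,0,0,0.145,-1],
    [0,0,0,0,0,0.145,-1]
  ]
}}

```text
clock: 30.32
position: [605.4, 60.7, 331.2]
ee_rot: [-0.641, 0.767, -0.001, 0.001]
contact_force: [1.6, -1.6, -0.1]
gripper_width: 11.1
grasp_force: 60.4
```

```bash
python3 s.py
```

```text
t 30.32 yaw y 169.8 tilt 0.11 F [ 1.6 -1.6 -0.1] T [-0.714 -0.566  0.257] j6 -0.55 w 11.1 pos [605.4  60.7 331.2] g 60.4
```

Call:
{"fn": "carry_out", "kwargs": {
  "rows": [
    [0,0,0,0,0,0,0],
    [0,0,0,0,0,0,0],
    [0,0,0,0,0,0,0.3],
    [0,0,-0.05,0,0,0,0.5],
    [0,0,-0.15,0,0,0,0.5],
    [0,0,-0.3,0,0,0,0.5],
    [0,0,-0.5,0,0,0,0.5],
    [0,0,-0.5,0,0,0,0.5],
    [0,0,-0.5,0,0,0,0.5]
  ]
}}

```text
clock: 31.45
position: [604.6, 60.7, 430.8]
ee_rot: [-0.641, 0.768, 0.0, 0.0]
contact_force: [0.2, 0.2, -1.1]
gripper_width: 63.9
grasp_force: 0.0
```

```bash
python3 s.py
python3 - <<'E'
from h import *
a=np.radians(-15);u=np.array([np.cos(a),np.sin(a)]);v=np.array([-u[1],u[0]]);ax=np.array([605,60.7])
im,W=cloud('wrist');cv2.imwrite('pics/w4.png',im[:,:,::-1])
P=W.reshape(-1,3);k=(abs(P[:,2]-185)<8)&(np.hypot(P[:,0]-605,P[:,1]-61)<30);print(k.sum(),cv2.minAreaRect(P[k,:2].astype(np.float32)))
im,W=cloud('side');P=W.reshape(-1,3);q=np.c_[(P[:,:2]-ax)@u,(P[:,:2]-ax)@v,P[:,2]]
m=(abs(q[:,2]-82)<5)&(abs(q[:,1])<50)&(abs(q[:,0])<120);print(np.nanpercentile(q[m],[1,99],axis=0).round(1))
E
```

```text
t 31.45 yaw y 169.7 tilt 0.03 F [ 0.2  0.2 -1.1] T [ 0.048  0.055 -0.007] j6 -0.55 w 63.9 pos [604.6  60.7 430.8] g 0.0
980 ((605.2048950195312, 58.7403678894043), (41.400150299072266, 11.588301658630371), 79.5259017944336)
[[-62.9 -44.2  77.5]
 [ 65.1  44.7  86.1]]
```

View pics/w4.png

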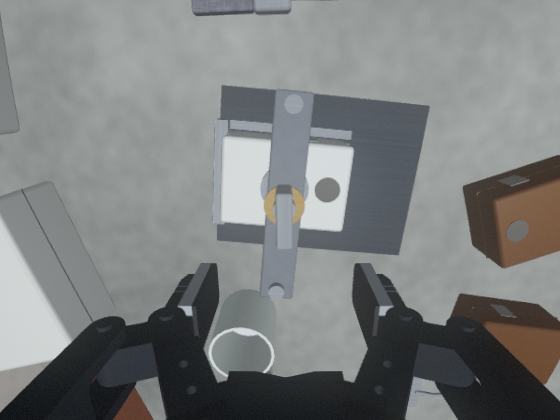

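The knob stayed at -10.5°, about 92° past touch. The mould sits against the stop at (222,180) and the gripper is clear.

```bash
python3 -c "
from h import *
print(arm.job_done())"
```

```text
the job is handed in; nothing more can be done
None
```

The mould is home against the end stop and clamped about a quarter turn (roughly 92°, judged from wrist torque) past touch, with the gripper clear; the job is handed in, but no verdict came back.

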